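# Put the loose clamping parts back in their trays

## Robot

A 6-joint arm with a two-finger parallel gripper is mounted at the origin on a cart in front of the work surface, level with it; the furniture and walls round the work are solid. World frame = base frame: x ahead of the robot, y to its left, z up, the work surface at z = 0. Lengths are in m, angles in rad, forces in N, time in s.
With the tool pointing down it reaches from about 0.35 to 0.775 m from the base axis. Payload 5.5 kg.
Tool frame: the origin (TCP) lies at the very end of the fingers, on their centre line; the grasp point (between the pads) lies env.pinch_z behind it (env.pinch_z is the distance from the TCP to the grasp point, in m); z points along the fingers, y is the line along which they close (so a half turn about z gives the same grasp; the last joint's range is limited). The gripper opens to 85 mm and grips with 20 to 120 N. Pads are 22 mm wide; open, the fingers measure 114 mm over their backs; the gripper's body (76 mm by 85 mm) begins 54 mm behind the grasp point. The pads swing forward as they close: fully open they stand 13 mm farther back than shut.
Start: joints at [1.102, 0.313, 0.046, 1.304, 0, 1.431], TCP at [0.186, 0.544, 0.205] pointing down, gripper open.
Joint ranges: [-2.76, 2.76], [-0.86, 1.69], [-1.03, 1.26], [-2.2, 2.34], [-1.47, 1.5], [-3.14, 3.14]. Speed limits (rad/s): [2.57, 2.57, 3.14, 3.14, 3.14, 3.14].

## Interface

Orientations are given as a unit quaternion [w, x, y, z].
In Python, from workcell import env, eyes gives the robot as it stands.
- The arm moves only by the shell command python3 -m jog 'ROWS' [FORCE]. ROWS is JSON, one flat list of numbers, 7 for each row, row after row: the shift along the world's x, y, z as a fraction of full scale, then the turn, a rotation vector about the world's x, y, z as a fraction of full scale, then the opening, from -1 (shut) to 1 (fully open), so that 0 is half open. A call has 1 to 12 rows; each row is the pose to reach, as a shift and turn from the pose commanded when the call began, turning the shorter way round; what a row does not reach only later rows make up. Full scale, the value 1, is 20 cm for a shift and pi rad for a turn. A row lasts 1/12 s, in which the tool goes at most 41.7 mm and 7.16 degrees, less where a joint would pass 70% of its speed; a pose out of reach is approached as far as the arm can. A call with a number of a shift or a turn outside -1 to 1 is refused whole. A call with a gripper value outside its range is refused whole. The fingers move at their own pace and stop on an object; FORCE is the grip in N (left out, the last holds). Time passes only in rows, so rows that repeat a pose let the fingers close. It gives the time, the measured TCP pose, the force, the opening and the grip force at its end, in the units of the state.
- env.get_state(): the state, without advancing time (a new reading comes with each control period).
- eyes.read_camera(name): name is "side" or "top"; returns (picture, depth): 400x640x3 uint8, red, green, blue; 400x640 float32, m along the optical axis (not along the pixel's ray), 0 where there is no reading.
- eyes.calibration(name): a dict with "fx", "fy", "cx", "cy" (pixels), "R" (3x3) and "t" (3): a world point X has camera coordinates R X + t. Camera axes: x right, y down, z forward; pixel columns grow to the right and rows downward; lengths in m; the calibration is good to about 2 mm. A picture is of the moment at which its call begins. calibration takes no time and is no camera call.
- env.hand_in(): hands the job in; it is judged then, once.
The state is a dict: "clock": time; "joint_pos": joint angles; "qvel": joint speeds; "tau": joint torques, N m; "tcp_pos": TCP position; "orientation": TCP orientation; "wrist_force": force on the tool from outside, world axes, zero at the start; "ft_torque": the same for the moment, N m; "finger_gap": finger opening in m; "grip_force": force on a finger pad.
Only numpy, scipy, OpenCV 4.12 (cv2) and the standard library are available. Lean on these libraries where they do the work, as an engineer would, in place of code of your own. Each camera call takes 0.05 s, during which the arm holds its last target. There are 200 camera calls.

## Task

Clear up the clamping set: each of the three trays already holds one part that shows its kind, so put both loose nuts in the tray with the nut, the loose strap in the tray with the strap and the loose T-bolt in the tray with the T-bolt. Every part must lie flat on the tray's floor beside the sample, not on top of anything. Leave the three plain steel blocks that lie among them where they are.

Things in the scene. Friction and masses are not known exactly. Their poses are not given: they have to be found in the camera images.
- nut_large: loose grey steel hexagon nut, lying flat, 30 mm across flats (flats face its +x and -x), 34 mm across corners along y, 24 mm high. Origin at the centre of its underside, z up. Grasp across x. Belongs in the nut tray.
- nut_small: loose dark steel hexagon nut, lying flat, 24 mm across flats (flats face its +x and -x), 27 mm across corners along y, 19 mm high. Origin at the centre of its underside, z up. Grasp across x. Belongs in the nut tray, next to the other nut.
- strap: loose slotted clamping strap, a flat steel bar 36 (x) x 100 (y) x 16 mm high with a slot in the middle, about 0.36 kg. Origin at the centre of its underside, z up. Grasp across its width (x). Belongs in the strap tray; it fits lengthwise along the tray's y.
- t_bolt: loose T-slot bolt lying down, 127 mm long along y, 32 mm wide, 26 mm high, about 0.16 kg. Origin at the centre of its underside, z up. Shank 14 mm in diameter, axis 13 mm above the underside; square head at y = +52 to +64 mm, nut at y = -37 to -26 mm. Grasp the bare shank across x, at about y = +13 mm. Belongs in the bolt tray, its length along the tray's y.
- nut_tray: grey metal tray, fixed, 150 (x) x 170 (y) x 22 mm high, walls and floor 3 mm, card holder on its -x wall; origin under its centre. The three trays differ only in the sample fixed inside: here a hexagon nut, 36 mm across flats, 29 mm high, centred at x = +50 mm, y = 0. The floor from x = -72 mm to the sample is free; its middle is about x = -20 mm. Both loose nuts fit side by side at y = +35 and y = -35 mm.
- strap_tray: grey metal tray, fixed, 150 (x) x 170 (y) x 22 mm high, walls and floor 3 mm, card holder on its -x wall; origin under its centre. The three trays differ only in the sample fixed inside: here a small slotted strap 24 x 70 x 12 mm, lying along y, centred at x = +56 mm, y = 0. The floor from x = -72 mm to the sample is free; its middle is about x = -20 mm.
- bolt_tray: grey metal tray, fixed, 150 (x) x 170 (y) x 22 mm high, walls and floor 3 mm, card holder on its -x wall; origin under its centre. The three trays differ only in the sample fixed inside: here a T-bolt 28 x 122 x 22 mm, lying along y, centred at x = +54 mm, y = 0. The floor from x = -72 mm to the sample is free; its middle is about x = -20 mm.
- packer: bystander, loose: plain steel packer 20 (x) x 45 (y) x 18 mm high. Origin at the centre of its underside. To be left where it lies.
- packing_block: bystander, loose: plain dark steel block 30 (x) x 60 (y) x 35 mm high. Origin at the centre of its underside. To be left where it lies.
- drilled_block: bystander, loose: slim steel block 18 (x) x 85 (y) x 18 mm high with a hole in its side. Origin at the centre of its underside. To be left where it lies.

How it is judged:
At the end, for the whole second after the job is handed in: Both nuts lie in the nut tray, strap and T-bolt in theirs, at rest on the floor: origin at x -62 to +40 mm, y within 70 mm in the tray's frame; nuts and strap flat within 0.12 rad, underside up to 6 mm above the floor; T-bolt level within 0.13 rad, origin up to 19 mm above the floor (x of nut_large in the frame of nut_tray between -0.062 and 0.04 m and y of nut_large in the frame of nut_tray between -0.07 and 0.07 m and linear speed of each of nut_large, nut_small, strap, t_bolt below 0.02 m/s and angular speed of each of nut_large, nut_small, strap, t_bolt below 0.2 rad/s and angle between each of nut_large, nut_small, strap's own z axis and vertical below 0.12 rad and z of each of nut_large, nut_small in the frame of nut_tray below 0.009 m and x of nut_small in the frame of nut_tray between -0.062 and 0.04 m and y of nut_small in the frame of nut_tray between -0.07 and 0.07 m and x of strap in the frame of strap_tray between -0.062 and 0.04 m and y of strap in the frame of strap_tray between -0.07 and 0.07 m and z of strap in the frame of strap_tray below 0.009 m and x of t_bolt in the frame of bolt_tray between -0.062 and 0.04 m and y of t_bolt in the frame of bolt_tray between -0.07 and 0.07 m and angle between t_bolt's own y axis and vertical between 1.44 and 1.7 rad and z of t_bolt in the frame of bolt_tray below 0.022 m); the robot touches nothing.
It fails at once if a bystanding block is moved by more than 30 mm (distance of any of packer, packing_block, drilled_block from where it was at the start of the episode above 0.03 m).
It also fails if it takes over 112 s, if anything falls off the work surface, if the arm or the gripper's body presses on something with over 40 N, if the wrist force passes 120 N, or if a joint passes its speed limit or range.

## Working session

There is one attempt and no reset: what is moved stays moved. The work goes in short steps, Python scripts to look and compute and a shell command to move; the robot and the scene stay as the last step left them, time stands still between calls to the robot, and variables do not carry over. Pictures are saved under pics/ and viewed, at most 14 in all, crops included, and the job is handed in when it is done.

```bash
mkdir -p pics; ls; python3 - <<'E'
from workcell import env, eyes
import cv2, numpy as np
for n in("top","side"):
    p,d=eyes.read_camera(n); cv2.imwrite(f"pics/{n}0.png",p[:,:,::-1]); np.savez(f"{n}0.npz",p=p,d=d)
    c=eyes.calibration(n); print(n,c)
print(env.get_state(), env.pinch_z)
E
```

```text
pics
top {'fx': 462.97148182108515, 'fy': 462.97148182108515, 'cx': 320.5141520871641, 'cy': 199.38729945971036, 'R': array([[ 0.02966317, -0.99955826, -0.00183992],
       [-0.98450554, -0.0288981 , -0.17295587],
       [ 0.1728263 ,  0.00694183, -0.98492786]]), 't': array([-0.01130875,  0.51491212,  0.96761195])}
side {'fx': 398.6976268260531, 'fy': 398.6976268260531, 'cx': 327.9230017218944, 'cy': 191.97073504988896, 'R': array([[-0.99354109, -0.11296431,  0.01073142],
       [-0.04642885,  0.31840379, -0.9468175 ],
       [ 0.10353966, -0.94120034, -0.32159206]]), 't': array([0.51161965, 0.06218007, 0.90407505])}
{'clock': 0.1, 'joint_pos': array([ 1.10240781e+00,  3.13901086e-01,  4.50718585e-02,  1.30360070e+00,
       -2.21631255e-06,  1.43117280e+00]), 'qvel': array([ 7.12880996e-05, -1.49050711e-03,  3.65671280e-03,  5.64583984e-04,
        1.73021139e-03,  5.71164276e-05]), 'tau': array([ 2.25445059e-03, -4.81723630e+01,  2.99246407e+01,  1.26794289e-02,
       -1.64577305e-04, -3.54820855e-06]), 'tcp_pos': array([0.18544405, 0.54373907, 0.20460338]), 'orientation': array([-2.43447699e-04,  1.63643128e-01,  9.86519265e-01, -7.79677662e-04]), 'wrist_force': array([-0.93566035, -0.10231591,  1.25541336]), 'ft_torque': array([-0.00561942,  0.0394816 ,  0.00956022]), 'grip_force': 0.0, 'finger_gap': 0.08549219689392291} 0.0187
```

View pics/top0.png

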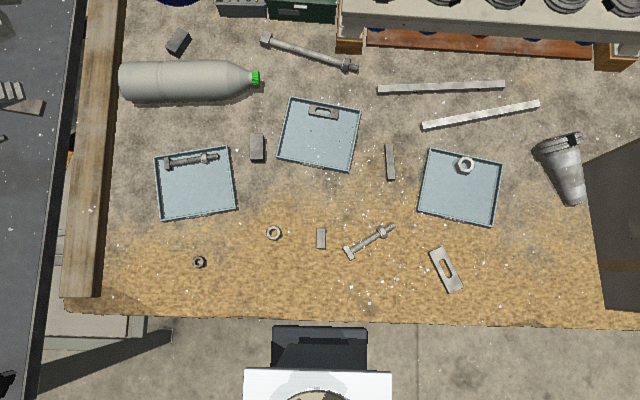

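View pics/side0.png

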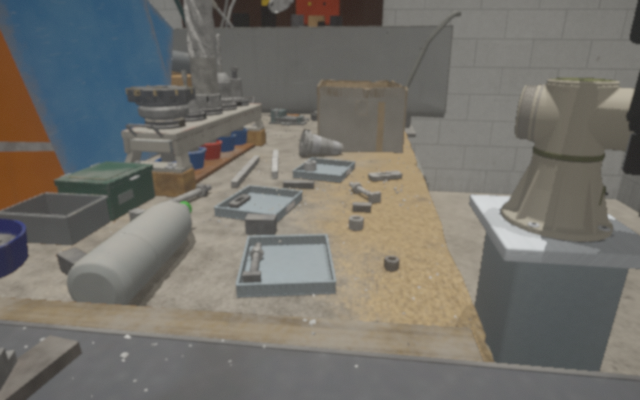

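Top view: trays at about (195,184) bolt, (319,135) strap, (460,187) nut. The loose nuts are at (199,262) and (273,232), the T-bolt at (370,240), the strap at (445,270) and the blocks at (257,148), (389,162) and (321,238). The side view agrees with this.

```bash
cat > h.py <<'E'
from workcell import env, eyes
import cv2, numpy as np
def cast(n,uv,z):
    c=eyes.calibration(n); uv=np.atleast_2d(uv).astype(float)
    r=np.c_[(uv[:,0]-c['cx'])/c['fx'],(uv[:,1]-c['cy'])/c['fy'],np.ones(len(uv))]@c['R']
    o=-c['R'].T@c['t']; return (o+r*((z-o[2])/r[:,2])[:,None])[:,:2]
def pts(n,d):
    c=eyes.calibration(n); v,u=np.mgrid[:400,:640]
    P=np.stack([(u-c['cx'])/c['fx']*d,(v-c['cy'])/c['fy']*d,d],-1)
    return (P-c['t'])@c['R']
E
python3 - <<'E'
from h import *
f=np.load('top0.npz');p,d=f['p'],f['d'];W=pts('top',d)
g=W[220:310,100:480,2];print('table z',np.nanmedian(g),g.std())
m=((W[...,2]>0.008)&(d>0)).astype(np.uint8);m[:80]=0;m[310:]=0;m[:,:130]=0;m[:,510:]=0
k,l,s,c=cv2.connectedComponentsWithStats(m)
for i in range(1,k):
    if s[i,4]<15: continue
    P=W[l==i]; top=np.percentile(P[:,2],90); Q=P[P[:,2]>top-.006] if s[i,4]<600 else P
    (cc,wh,a)=cv2.minAreaRect((Q[:,:2]*1000).astype(np.float32))
    print(s[i],'zTop %.3f'%top,'ctr',np.round(cc,1),'wh',np.round(wh,1),'ang %.1f'%a)
z=cv2.resize(p[130:310,140:520],None,fx=2.1,fy=2.1,interpolation=cv2.INTER_CUBIC);cv2.imwrite('pics/crop.png',z[:,:,::-1])
cv2.imwrite('pics/h.png',cv2.resize(np.clip(W[130:310,140:520,2]*5000,0,255).astype(np.uint8),None,fx=2.1,fy=2.1))
E
```

```text
table z -0.001048191607437971 0.0657865158315618
[ 130   80  130   22 2270] zTop 0.082 ctr [756.7 298.1] wh [ 35.9 295.3] ang 5.2
[ 377   80  129   14 1154] zTop 0.022 ctr [ 797.7 -270. ] wh [ 22.  300.4] ang 4.3
[ 275   96   87   77 1015] zTop 0.025 ctr [676.2  13.3] wh [171.4 158.1] ang 80.1
[420 105  90  26 836] zTop 0.026 ctr [ 722.1 -325. ] wh [ 20.  210.6] ang 13.0
[250 134  15  29 400] zTop 0.037 ctr [633.8 153.1] wh [59.6 28.1] ang 2.9
[385 143  10  38 310] zTop 0.020 ctr [ 613.4 -150.6] wh [85.5 18.7] ang 3.1
[ 153  144   84   78 1281] zTop 0.025 ctr [550.1 291.3] wh [153.4 172.2] ang 11.4
[ 417  147   87   81 1136] zTop 0.030 ctr [ 558.2 -309.5] wh [171.8 153.4] ang 78.4
[342 222  54  38 446] zTop 0.027 ctr [ 434.5 -105.6] wh [ 31.3 122.4] ang 34.5
[266 226  15  15 124] zTop 0.026 ctr [441.4 106.6] wh [29.2 31.2] ang 0.1
[316 228  10  21 188] zTop 0.021 ctr [433.1   1.5] wh [44.7 20. ] ang 1.7
[428 246  36  48 679] zTop 0.018 ctr [ 372.8 -275.3] wh [100.1  38. ] ang 26.8
[193 256  12  12  93] zTop 0.021 ctr [373.1 268. ] wh [24.7 22.5] ang 50.0
```

View pics/crop.png

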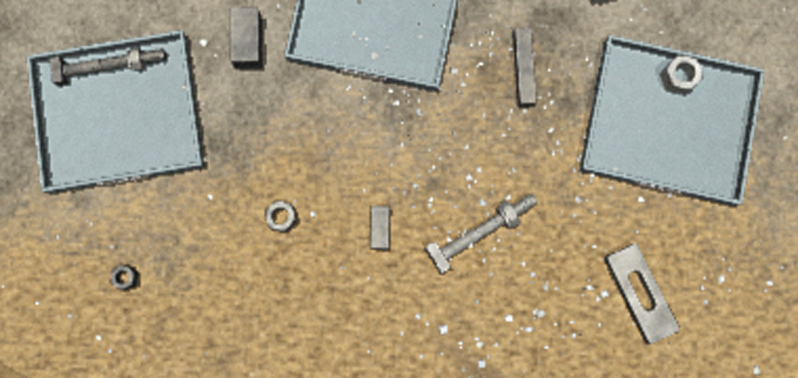

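View pics/h.png

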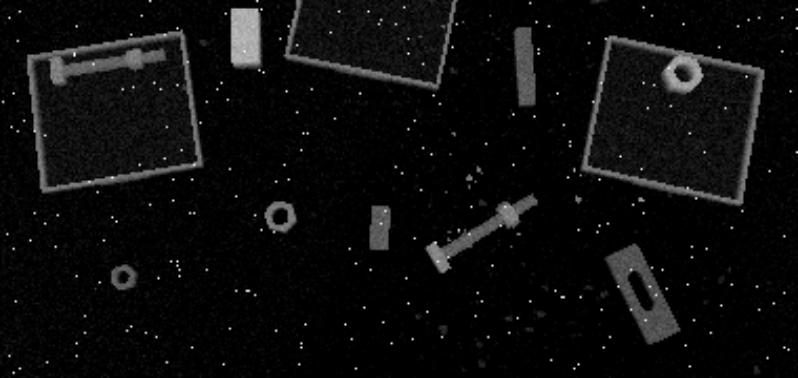

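The crops show all the parts clearly: trays with samples on the far (+x) side, T-bolt head at crop (438,257), and nuts at (281,216) and (123,277). I still need the hexagon angles and a better T-bolt axis.

```bash
python3 - <<'E'
from h import *
f=np.load('top0.npz');p,d=f['p'],f['d'];W=pts('top',d)
ims=[]
for n,(u,v),zt in(('large',(273,233),.024),('small',(199,262),.019)):
    r=14;c=p[v-r:v+r+1,u-r:u+r+1]
    big=cv2.resize(c,None,fx=12,fy=12,interpolation=cv2.INTER_CUBIC);ims.append(big)
    sat=cv2.cvtColor(big,cv2.COLOR_RGB2LAB)[...,2]
    _,m=cv2.threshold(sat,0,255,cv2.THRESH_BINARY_INV+cv2.THRESH_OTSU)
    h=cv2.resize(np.clip(W[v-r:v+r+1,u-r:u+r+1,2],-.005,zt+.003).astype(np.float32),None,fx=12,fy=12,interpolation=cv2.INTER_LINEAR)
    for nm,M in(('lab',m),('h',(h>zt/2).astype(np.uint8))):
        C=max(cv2.findContours(M,cv2.RETR_EXTERNAL,cv2.CHAIN_APPROX_NONE)[0],key=cv2.contourArea)[:,0]
        X=cast('top',(C+.5)/12-.5+[u-r,v-r],zt)*1000
        H=cv2.convexHull(X.astype(np.float32))[:,0]
        A=np.arange(0,180,5);w=[np.ptp(H@[np.cos(a),np.sin(a)]) for a in np.radians(A)]
        ph=np.degrees(np.angle(np.sum(w*np.exp(6j*np.radians(A)))))/6
        M2=cv2.moments(H);print(n,nm,'ctr',M2['m10']/M2['m00'],M2['m01']/M2['m00'],'flat az',(ph+30)%60,'widths',np.round(np.array(w)[::3],1))
cv2.imwrite('pics/nuts.png',np.hstack(ims)[:,:,::-1])
# bolt
m=(W[...,2]>.008);m[:220]=0;m[262:]=0;m[:,:340]=0;m[:,400:]=0
k,l,s,c=cv2.connectedComponentsWithStats(m.astype(np.uint8));i=1+s[1:,4].argmax();P=W[l==i]*1000
b=np.array([434.5,-105.6]);
for it in range(4):
    a=np.radians(34.5) if it==0 else a
    y=np.array([-np.sin(a),np.cos(a)]);x=np.array([y[1],-y[0]])
    t=(P[:,:2]-b)@y;q=(P[:,:2]-b)@x
    S=(t>-18)&(t<46)
    k=np.polyfit(t[S],q[S],1);a-=np.arctan(k[0]);b=b+x*k[1]
t=(P[:,:2]-b)@y;q=(P[:,:2]-b)@x
print('bolt',b,np.degrees(a))
for e in range(-72,73,6):
    S=(t>=e)&(t<e+6)
    if S.any():print(e,'w %.0f zmax %.0f'%(np.ptp(q[S]),P[S,2].max()),end='; ')
E
```

```text
large lab ctr 441.01917336364505 105.3006194308182 flat az 48.64110115009716 widths [34.1 35.4 35.5 34.2 36.  37.  36.3 34.  33.5 33.9 33.7 32.5]
large h ctr 440.8465755293634 106.55451011763725 flat az 52.64895055745784 widths [33.4 34.1 34.1 32.4 33.7 34.5 33.5 32.1 32.4 34.1 35.3 34.6]
small lab ctr 373.20662683788413 266.11090215736124 flat az 28.600890597927478 widths [27.8 28.9 30.  31.5 32.5 32.3 31.  31.2 30.4 28.5 27.5 27.4]
small h ctr 373.262482367035 267.66543216311106 flat az 21.439251152881198 widths [26.3 25.8 27.3 28.  28.6 28.4 26.9 27.7 27.5 25.8 26.2 27.1]
bolt [ 433.40773379 -106.34955846] 32.48479933404428
-72 w 0 zmax 15; -66 w 12 zmax 22; -60 w 11 zmax 20; -54 w 12 zmax 22; -48 w 12 zmax 21; -42 w 26 zmax 29; -36 w 29 zmax 29; -30 w 25 zmax 30; -24 w 11 zmax 22; -18 w 12 zmax 20; -12 w 12 zmax 23; -6 w 12 zmax 20; 0 w 12 zmax 22; 6 w 13 zmax 21; 12 w 16 zmax 23; 18 w 16 zmax 23; 24 w 13 zmax 21; 30 w 18 zmax 22; 36 w 16 zmax 23; 42 w 13 zmax 22; 48 w 31 zmax 28; 54 w 31 zmax 30; 60 w 29 zmax 27;
```

View pics/nuts.png

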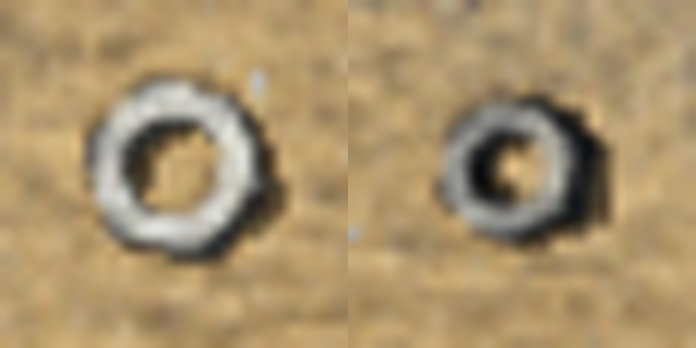

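```bash
python3 -m jog '[0.5,-0.9,-0.2,0,0,-0.273,1, 0.5,-0.9,-0.2,0,0,-0.273,1, 0.5,-0.9,-0.2,0,0,-0.273,1, 0.5,-0.9,-0.2,0,0,-0.273,1, 0.5,-0.9,-0.2,0,0,-0.273,1, 0.5,-0.9,-0.2,0,0,-0.273,1, 0.5,-0.9,-0.2,0,0,-0.273,1, 0.5,-0.9,-0.2,0,0,-0.273,1]' 60
python3 -m jog '[0.439,-0.481,-0.473,0,0,0,1, 0.439,-0.481,-0.473,0,0,0,1, 0.439,-0.481,-0.473,0,0,0,1, 0.439,-0.481,-0.473,0,0,0,1, 0.439,-0.481,-0.473,0,0,0,1, 0.439,-0.481,-0.473,0,0,0,1, 0.439,-0.481,-0.473,0,0,0,1]'
python3 - <<'E'
from h import *
for n in("top","side"):
    p,d=eyes.read_camera(n); cv2.imwrite(f"pics/{n}1.png",p[:,:,::-1])
p1=cv2.imread('pics/top1.png')[180:310,140:300];p2=cv2.imread('pics/side1.png')[170:300,320:480]
cv2.imwrite('pics/c1.png',cv2.resize(np.hstack([p1,p2]),None,fx=2.5,fy=2.5))
E
```

```text
clock: 0.77
tcp_pos: [0.286, 0.3631, 0.1651]
orientation: [-0.0, 0.561, 0.828, -0.0]
wrist_force: [-0.3, 0.3, -0.1]
finger_gap: 0.0855
grip_force: 0.0
clock: 1.35
tcp_pos: [0.3732, 0.2684, 0.0709]
orientation: [-0.0, 0.558, 0.83, -0.0]
wrist_force: [0.2, -0.1, -0.9]
finger_gap: 0.0851
grip_force: 0.0
```

View pics/c1.png

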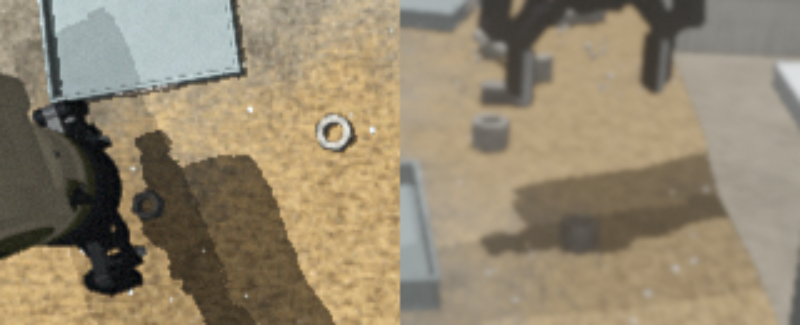

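Top crop: the gripper is over the small dark nut, at crop (147,205). In the side crop the nut is at (578,233), centred between the open fingers and in their shadow. I'll go down and grip.

```bash
python3 -m jog '[0,0,-0.17,0,0,0,1, 0,0,-0.3,0,0,0,1, 0,0,-0.34,0,0,0,1, 0,0,-0.34,0,0,0,1, 0,0,-0.34,0,0,0,-1, 0,0,-0.34,0,0,0,-1, 0,0,-0.34,0,0,0,-1, 0,0,-0.34,0,0,0,-1, 0,0,-0.34,0,0,0,-1, 0,0,-0.34,0,0,0,-1, 0,0,-0.34,0,0,0,-1, 0,0,-0.34,0,0,0,-1]' 60
python3 -m jog '[0,0,0.1,0,0,0,-1, 0,0,0.3,0,0,0,-1, 0,0,0.5,0,0,0,-1, 0,0,0.5,0,0,0,-1,0,0,0.5,0,0,0,-1]'
```

```text
clock: 2.45
tcp_pos: [0.3736, 0.268, 0.0029]
orientation: [0.0, 0.559, 0.829, 0.0]
wrist_force: [0.5, -0.2, -0.2]
finger_gap: -0.0001
grip_force: 0.0
clock: 2.87
tcp_pos: [0.3756, 0.269, 0.1053]
orientation: [0.001, 0.559, 0.829, 0.003]
wrist_force: [0.0, -1.0, 0.1]
finger_gap: 0.0001
grip_force: 0.0
```

```bash
python3 - <<'E'
from h import *
for n in("top","side"):
    p,d=eyes.read_camera(n); cv2.imwrite(f"pics/{n}2.png",p[:,:,::-1]); np.savez(f"{n}2.npz",p=p,d=d)
p1=cv2.imread('pics/top2.png')[180:310,140:300];p2=cv2.imread('pics/side2.png')[170:300,320:480]
cv2.imwrite('pics/c2.png',cv2.resize(np.hstack([p1,p2]),None,fx=2.5,fy=2.5))
E
```

```text
(no output)
```

View pics/c2.png

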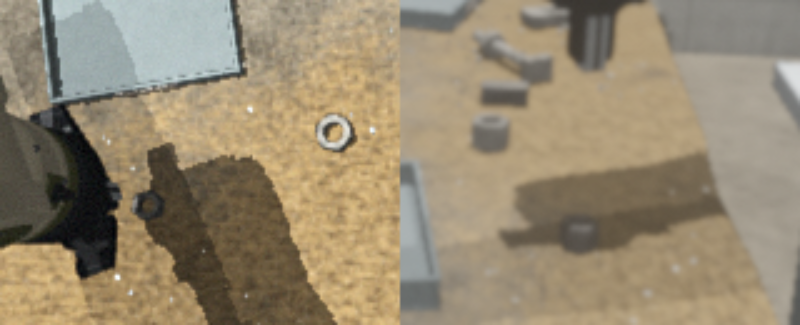

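The nut is unmoved (top crop (147,205)) and the shut fingertip shows at about (115,192). I'll check this by projecting the TCP into both views and triangulating the nut.

```bash
python3 - <<'E'
from h import *
s=env.get_state();T=s['tcp_pos'];print(T)
f={n:np.load(n+'2.npz') for n in('top','side')}
for n in f:
    c=eyes.calibration(n);q=c['R']@T+c['t'];print(n,'tcp px',q[0]/q[2]*c['fx']+c['cx'],q[1]/q[2]*c['fy']+c['cy'])
    W=pts(n,f[n]['d']);
    m=np.linalg.norm(W[...,:2]-[.373,.2675],axis=2)<.05
    m&=(W[...,2]>.009)&(W[...,2]<.035); print(n,m.sum(),W[m].mean(0),np.argwhere(m).mean(0)[::-1])
    if n=='side':
        for u,v in((551,263),(552,258),(551,266),(391,263),(391,258)):print(u,v,W[v,u])
    a=np.linalg.norm(W-T,axis=2)<.04;a&=f[n]['d']>0;print(' near tcp',a.sum(),W[a].min(0) if a.any() else 0,W[a].max(0) if a.any() else 0, np.argwhere(a).mean(0)[::-1] if a.any() else 0)
cv2.imwrite('pics/s2.png',cv2.resize(cv2.imread('pics/side2.png')[150:300,340:600],None,fx=3,fy=3))
E
```

```text
[0.37313708 0.26783279 0.10239343]
top tcp px 187.47218567292578 259.9720263863753
top 87 [0.37313632 0.26771326 0.01835065] [198.43678161 261.66666667]
 near tcp 8 [0.36791821 0.25606893 0.13212192] [0.38519983 0.26134509 0.14015916] [187.25 257.25]
side tcp px 395.65767124180854 212.088698407463
side 167 [0.37633822 0.27492519 0.01604162] [390.64670659 260.71856287]
551 263 [ 0.04399446  0.1202868  -0.04864252]
552 258 [ 0.06413607  0.16145961 -0.0168391 ]
551 266 [ 0.04138643  0.11746297 -0.05689881]
391 263 [0.37611583 0.28442853 0.01683062]
391 258 [0.37517075 0.26202455 0.01440826]
 near tcp 71 [0.36247915 0.26255323 0.12990222] [0.38777535 0.282662   0.14087511] [396.22535211 194.69014085]
```

View pics/s2.png

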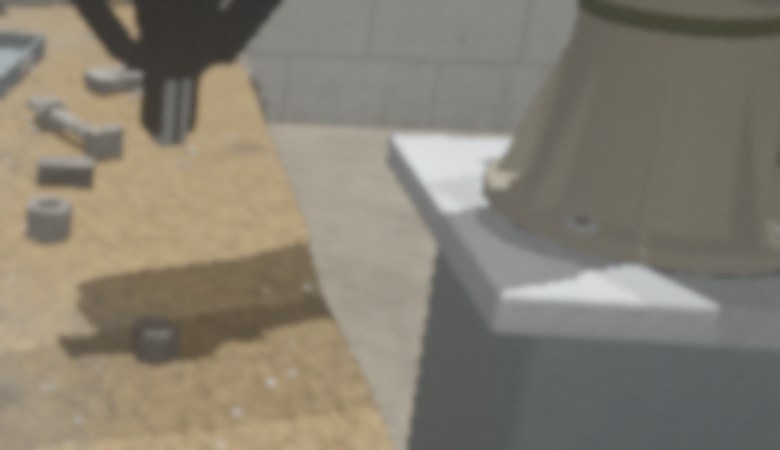

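The side view shows the shut fingertips at crop (172,143), which is pixel (397,198). The reported TCP projects to row 212, so the real tips are about 27 mm higher than reported. I'll probe the bare table beside the nut with shut fingers.

```bash
python3 -m jog '[0,-0.2,-0.1,0,0,0,-1, 0,-0.2,-0.3,0,0,0,-1, 0,-0.2,-0.45,0,0,0,-1, 0,-0.2,-0.55,0,0,0,-1, 0,-0.2,-0.55,0,0,0,-1, 0,-0.2,-0.565,0,0,0,-1, 0,-0.2,-0.565,0,0,0,-1]'
python3 -m jog '[0,0,-0.02,0,0,0,-1,0,0,-0.02,0,0,0,-1]'
python3 -m jog '[0,0,-0.015,0,0,0,-1,0,0,-0.015,0,0,0,-1]'
python3 - <<'E'
from h import *
p,d=eyes.read_camera('side');cv2.imwrite('pics/s3.png',cv2.resize(p[200:300,340:470,::-1],None,fx=5,fy=5))
E
```

```text
clock: 3.55
tcp_pos: [0.3732, 0.228, -0.0104]
orientation: [-0.0, 0.559, 0.829, -0.0]
wrist_force: [0.5, 0.4, 0.7]
finger_gap: 0.0001
grip_force: 0.0
clock: 3.72
tcp_pos: [0.3743, 0.2285, -0.0136]
orientation: [0.001, 0.559, 0.829, 0.001]
wrist_force: [0.3, 0.4, -0.9]
finger_gap: -0.0002
grip_force: 0.0
clock: 3.88
tcp_pos: [0.3739, 0.2283, -0.0169]
orientation: [0.0, 0.559, 0.829, 0.0]
wrist_force: [0.0, 0.7, -0.2]
finger_gap: 0.0001
grip_force: 0.0
```

View pics/s3.png

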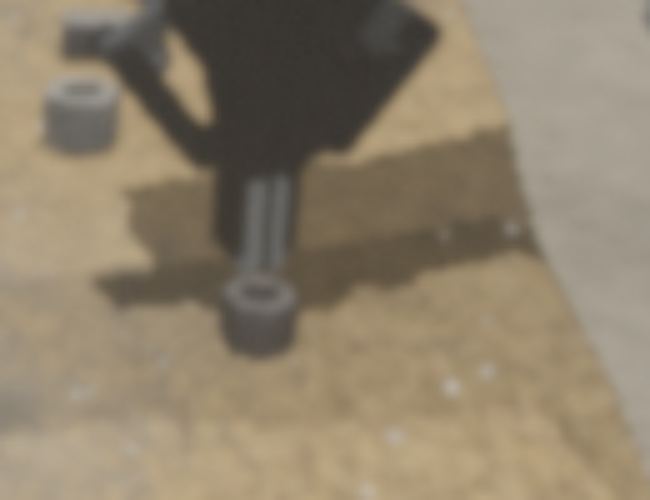

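The tips at crop (260,268) are still clear of the table, just behind the nut. I'll keep stepping down.

```bash
for i in 1; do python3 -m jog '[0,0,-0.015,0,0,0,-1,0,0,-0.015,0,0,0,-1]' | grep -E "tcp|wrist"; done
python3 -m jog '[0,0,-0.01,0,0,0,-1,0,0,-0.01,0,0,0,-1]' | grep -E "tcp|wrist"
python3 -m jog '[0,0,-0.01,0,0,0,-1,0,0,-0.01,0,0,0,-1]' | grep -E "tcp|wrist"
```

```text
tcp_pos: [0.3734, 0.228, -0.0203]
wrist_force: [0.1, 0.5, 0.0]
tcp_pos: [0.3733, 0.228, -0.0225]
wrist_force: [0.3, -0.6, 0.1]
tcp_pos: [0.3733, 0.2279, -0.0245]
wrist_force: [-0.7, 0.2, 0.6]
```

```bash
python3 -m jog '[0,0,-0.01,0,0,0,-1,0,0,-0.01,0,0,0,-1]' | grep -E "tcp|wrist"
python3 -m jog '[0,0,-0.01,0,0,0,-1,0,0,-0.01,0,0,0,-1]' | grep -E "tcp|wrist"
```

```text
tcp_pos: [0.3737, 0.2281, -0.0259]
wrist_force: [-1.4, -0.7, 6.0]
tcp_pos: [0.3738, 0.2281, -0.026]
wrist_force: [-8.1, -2.9, 28.5]
```

Contact came at reported TCP z ≈ -0.026, so a constant 26 mm offset it is. Grasps go at -0.024.

```bash
python3 -m jog '[0,0,0.2,0,0,0,-1, 0,0,0.4,0,0,0,1, 0,0.1,0.493,0,0,0,1, 0,0.2,0.493,0,0,0,1, 0,0.2,0.493,0,0,0,1, 0,0.2,0.493,0,0,0,1, 0,0.2,0.493,0,0,0,1, 0,0.2,0.3,0,0,0,1, 0,0.2,0.15,0,0,0,1, 0,0.2,0.06,0,0,0,1, 0,0.2,0.023,0,0,0,1, 0,0.2,0.023,0,0,0,1]' 60
python3 -m jog '[0,0,0,0,0,0,-1, 0,0,0,0,0,0,-1, 0,0,0,0,0,0,-1, 0,0,0,0,0,0,-1, 0,0,0,0,0,0,-1, 0,0,0,0,0,0,-1, 0,0,0,0,0,0,-1, 0,0,0,0,0,0,-1]'
python3 -m jog '[0,0,0.1,0,0,0,-1, 0,0,0.3,0,0,0,-1, 0,0,0.47,0,0,0,-1, 0,0,0.47,0,0,0,-1,0,0,0.47,0,0,0,-1]'
```

```text
clock: 5.77
tcp_pos: [0.3711, 0.2663, -0.0258]
orientation: [-0.001, 0.559, 0.829, -0.002]
wrist_force: [-0.5, -0.6, 0.6]
finger_gap: 0.0851
grip_force: 0.0
clock: 6.43
tcp_pos: [0.3744, 0.2685, -0.0225]
orientation: [0.001, 0.559, 0.829, 0.001]
wrist_force: [-0.8, -0.4, 6.2]
finger_gap: 0.022
grip_force: 58.9
clock: 6.85
tcp_pos: [0.3755, 0.2691, 0.0729]
orientation: [0.002, 0.559, 0.829, 0.002]
wrist_force: [-1.1, 0.3, -0.6]
finger_gap: 0.0219
grip_force: 59.3
```

```bash
python3 -m jog '[0.05,-0.2,0,0,0,-0.188,-1, 0.26,-1,0,0,0,-0.188,-1, 0.26,-1,0,0,0,-0.188,-1, 0.26,-1,0,0,0,-0.188,-1, 0.26,-1,0,0,0,-0.188,-1, 0.26,-1,0,0,0,-0.188,-1]' | grep -E "tcp|gap"
python3 -m jog '[0.26,-1,0,0,0,0,-1, 0.26,-1,0,0,0,0,-1, 0.26,-1,0,0,0,0,-1, 0.26,-1,0,0,0,0,-1, 0.26,-1,0,0,0,0,-1, 0.26,-1,0,0,0,0,-1]' | grep -E "tcp|gap"
python3 -m jog '[0.268,-1,0,0,0,0,-1, 0.268,-1,0,0,0,0,-1, 0.268,-1,0,0,0,0,-1, 0.268,-1,0,0,0,0,-1, 0.268,-1,0,0,0,0,-1, 0.268,-1,0,0,0,0,-1, 0.268,-1,0,0,0,0,-1]' | grep -E "tcp|gap|ori"
python3 -m jog '[0,-0.038,-0.1,0,0,0,-1, 0,-0.038,-0.25,0,0,0,-1, 0,-0.038,-0.38,0,0,0,-1, 0,-0.038,-0.44,0,0,0,-1, 0,-0.038,-0.447,0,0,0,-1, 0,-0.038,-0.447,0,0,0,-1]' | grep -E "tcp|gap|ori|wrist"
```

```text
tcp_pos: [0.4269, 0.062, 0.0695]
finger_gap: 0.022
tcp_pos: [0.4798, -0.1385, 0.0696]
finger_gap: 0.022
tcp_pos: [0.5305, -0.3331, 0.0681]
orientation: [-0.001, 0.777, 0.63, -0.0]
finger_gap: 0.0217
tcp_pos: [0.5301, -0.3371, -0.0198]
orientation: [-0.001, 0.776, 0.631, -0.0]
wrist_force: [0.3, 0.1, -0.5]
finger_gap: 0.022
```

```bash
python3 -m jog '[0,0,0,0,0,0,0.15, 0,0,0,0,0,0,0.15, 0,0,0,0,0,0,0.15, 0,0,0,0,0,0,0.15, 0,0,0.1,0,0,0,0.15, 0,0,0.25,0,0,0,0.15, 0,0,0.447,0,0,0,0.15, 0,0,0.447,0,0,0,0.15]'
python3 - <<'E'
# commanded now ~ (531.4,-339.8,70), A=-11.6; nut_large (441,106.3) flat az -9
print((441-531.4)/200,(106.3+339.8)/200, 2.6/180)
E
```

```text
clock: 9.6
tcp_pos: [0.5349, -0.3426, 0.0785]
orientation: [0.006, 0.776, 0.631, 0.001]
wrist_force: [1.4, -1.4, 0.5]
finger_gap: 0.0489
grip_force: 0.0
-0.4519999999999999 2.2305 0.014444444444444446
```

```bash
python3 -m jog '[-0.2,1,0,0,0,0.014,1, -0.2,1,0,0,0,0.014,1, -0.2,1,0,0,0,0.014,1, -0.2,1,0,0,0,0.014,1, -0.2,1,0,0,0,0.014,1, -0.2,1,0,0,0,0.014,1]' | grep -E "tcp|gap"
python3 -m jog '[-0.2,1,0,0,0,0,1, -0.2,1,0,0,0,0,1, -0.2,1,0,0,0,0,1, -0.2,1,0,0,0,0,1, -0.2,1,0,0,0,0,1, -0.2,1,0,0,0,0,1]' | grep -E "tcp|gap"
python3 -m jog '[-0.052,0.23,0,0,0,0,1, -0.052,0.23,0,0,0,0,1, -0.052,0.23,0,0,0,0,1, -0.052,0.23,-0.15,0,0,0,1, -0.052,0.23,-0.3,0,0,0,1, -0.052,0.23,-0.43,0,0,0,1, -0.052,0.23,-0.47,0,0,0,1, -0.052,0.23,-0.47,0,0,0,1]' | grep -E "tcp|gap|ori"
python3 -m jog '[0,0,0,0,0,0,-1, 0,0,0,0,0,0,-1, 0,0,0,0,0,0,-1, 0,0,0,0,0,0,-1, 0,0,0,0,0,0,-1, 0,0,0,0,0,0,-1, 0,0,0,0,0,0,-1, 0,0,0.15,0,0,0,-1, 0,0,0.3,0,0,0,-1, 0,0,0.47,0,0,0,-1, 0,0,0.47,0,0,0,-1]'
```

```text
tcp_pos: [0.488, -0.1333, 0.0703]
finger_gap: 0.0854
tcp_pos: [0.4491, 0.0655, 0.0707]
finger_gap: 0.0851
tcp_pos: [0.439, 0.1052, -0.0254]
orientation: [-0.001, 0.763, 0.647, -0.002]
finger_gap: 0.0852
clock: 12.18
tcp_pos: [0.4451, 0.1069, 0.0766]
orientation: [0.003, 0.762, 0.648, 0.004]
wrist_force: [1.7, 0.9, -0.0]
finger_gap: 0.0282
grip_force: 59.7
```

```bash
python3 -m jog '[0.26,-0.94,0,0,0,-0.014,-1, 0.26,-0.94,0,0,0,-0.014,-1, 0.26,-0.94,0,0,0,-0.014,-1, 0.26,-0.94,0,0,0,-0.014,-1, 0.26,-0.94,0,0,0,-0.014,-1, 0.26,-0.94,0,0,0,-0.014,-1]' | grep -E "tcp|gap"
python3 -m jog '[0.262,-0.947,0,0,0,0,-1, 0.262,-0.947,0,0,0,0,-1, 0.262,-0.947,0,0,0,0,-1, 0.262,-0.947,0,0,0,0,-1, 0.262,-0.947,0,0,0,0,-1, 0.262,-0.947,0,0,0,0,-1, 0.262,-0.947,0,0,0,0,-1, 0.262,-0.947,-0.15,0,0,0,-1, 0.262,-0.947,-0.3,0,0,0,-1, 0.262,-0.947,-0.42,0,0,0,-1, 0.262,-0.947,-0.447,0,0,0,-1, 0.262,-0.947,-0.447,0,0,0,-1]' | grep -E "tcp|gap|wrist"
python3 -m jog '[0,0,0,0,0,0,0.2, 0,0,0,0,0,0,0.2, 0,0,0,0,0,0,0.2, 0,0,0,0,0,0,0.2, 0,0,0.1,0,0,0,0.2, 0,0,0.25,0,0,0,0.2, 0,0,0.447,0,0,0,0.2, 0,0,0.447,0,0,0,0.2]'
```

```text
tcp_pos: [0.4953, -0.0869, 0.0709]
finger_gap: 0.0281
tcp_pos: [0.5438, -0.2681, -0.0194]
wrist_force: [0.6, 0.8, -0.6]
finger_gap: 0.0283
clock: 14.35
tcp_pos: [0.5491, -0.2735, 0.0782]
orientation: [0.006, 0.776, 0.631, 0.002]
wrist_force: [1.6, -1.5, 1.6]
finger_gap: 0.0511
grip_force: 0.0
```

```bash
python3 -m jog '[-0.2,-0.02,0.1,0,0,-0.287,1, -0.863,-0.02,0,0,0,-0.287,1, -0.863,-0.02,0,0,0,-0.287,1, -0.863,-0.02,0,0,0,-0.287,1, -0.863,-0.02,0,0,0,-0.287,1, -0.863,-0.02,0,0,0,-0.287,1, -0.863,-0.02,0,0,0,-0.287,1, -0.863,-0.02,0,0,0,-0.287,1, -0.863,-0.02,0,0,0,-0.287,1]' 90 | grep -E "tcp|gap|ori"
python3 -m jog '[0,0,-0.15,0,0,0,1, 0,0,-0.3,0,0,0,1, 0,0,-0.43,0,0,0,1, 0,0,-0.47,0,0,0,1, 0,0,-0.47,0,0,0,1, 0,0,-0.47,0,0,0,-1, 0,0,-0.47,0,0,0,-1, 0,0,-0.47,0,0,0,-1, 0,0,-0.47,0,0,0,-1, 0,0,-0.47,0,0,0,-1, 0,0,-0.47,0,0,0,-1, 0,0,-0.47,0,0,0,-1]' | grep -E "tcp|gap|ori|force"
python3 -m jog '[0,0,0.1,0,0,0,-1, 0,0,0.3,0,0,0,-1, 0,0,0.47,0,0,0,-1, 0,0,0.47,0,0,0,-1, 0,0,0.47,0,0,0,-1]'
```

```text
tcp_pos: [0.3725, -0.2752, 0.0708]
orientation: [0.0, 0.973, 0.229, 0.0]
finger_gap: 0.085
tcp_pos: [0.3734, -0.2758, -0.0219]
orientation: [0.001, 0.973, 0.229, 0.001]
wrist_force: [-0.5, 1.3, 8.7]
finger_gap: 0.0335
grip_force: 89.9
clock: 16.52
tcp_pos: [0.374, -0.2765, 0.0727]
orientation: [0.002, 0.973, 0.229, 0.001]
wrist_force: [-0.6, -0.5, -4.4]
finger_gap: 0.0332
grip_force: 91.5
```

```bash
python3 -m jog '[0.1,0.1,0,0,0,0.296,-1, 0.709,0.73,0,0,0,0.296,-1, 0.709,0.73,0,0,0,0.296,-1, 0.709,0.73,0,0,0,0.296,-1, 0.709,0.73,0,0,0,0.296,-1, 0.709,0.73,0,0,0,0.296,-1, 0.709,0.73,0,0,0,0.296,-1, 0.709,0.73,0,0,0,0.296,-1, 0.709,0.73,0,0,0,0.296,-1]' | grep -E "tcp|gap"
python3 -m jog '[0.708,0.73,0,0,0,0,-1, 0.708,0.73,0,0,0,0,-1, 0.708,0.73,0,0,0,0,-1, 0.708,0.73,0,0,0,0,-1, 0.708,0.73,0,0,0,0,-1, 0.708,0.73,0,0,0,0,-1, 0.708,0.73,0,0,0,0,-1, 0.708,0.73,-0.15,0,0,0,-1, 0.708,0.73,-0.3,0,0,0,-1, 0.708,0.73,-0.42,0,0,0,-1, 0.708,0.73,-0.447,0,0,0,-1, 0.708,0.73,-0.447,0,0,0,-1]' | grep -E "tcp|gap|wrist|ori"
python3 -m jog '[0,0,0,0,0,0,0.3, 0,0,0,0,0,0,0.3, 0,0,0,0,0,0,0.3, 0,0,0,0,0,0,0.3, 0,0,0.1,0,0,0,0.3, 0,0,0.25,0,0,0,0.3, 0,0,0.447,0,0,0,0.3, 0,0,0.447,0,0,0,0.3]'
```

```text
tcp_pos: [0.5129, -0.1277, 0.0682]
finger_gap: 0.0333
tcp_pos: [0.6534, 0.0157, -0.02]
orientation: [-0.001, 0.768, 0.64, -0.001]
wrist_force: [-0.7, -0.0, -1.9]
finger_gap: 0.0335
clock: 18.93
tcp_pos: [0.6608, 0.0166, 0.0789]
orientation: [0.004, 0.767, 0.641, 0.004]
wrist_force: [1.6, -0.7, 1.2]
finger_gap: 0.0554
grip_force: 0.0
```

```bash
python3 -m jog '[-0.644,-0.2,0,0,0,0.236,1, -0.644,-0.2,0,0,0,0.236,1, -0.644,-0.2,0,0,0,0.236,1, -0.644,-0.2,0,0,0,0.236,1, -0.644,-0.2,0,0,0,0.236,1, -0.644,-0.2,0,0,0,0.236,1, -0.644,-0.2,0,0,0,0.236,1]' 70 | grep -E "tcp|gap|ori"
python3 -m jog '[-0.5,-0.368,0,0,0,0,1, -0.5,-0.368,0,0,0,0,1, -0.5,-0.368,0,0,0,0,1, -0.5,-0.368,0,0,0,0,1, -0.5,-0.368,0,0,0,0,1, -0.5,-0.368,-0.15,0,0,0,1, -0.5,-0.368,-0.3,0,0,0,1, -0.5,-0.368,-0.43,0,0,0,1, -0.5,-0.368,-0.47,0,0,0,1, -0.5,-0.368,-0.47,0,0,0,1]' | grep -E "tcp|gap|ori|force"
python3 -m jog '[0,0,0,0,0,0,-1, 0,0,0,0,0,0,-1, 0,0,0,0,0,0,-1, 0,0,0,0,0,0,-1, 0,0,0,0,0,0,-1, 0,0,0,0,0,0,-1, 0,0,0,0,0,0,-1, 0,0,0.1,0,0,0,-1, 0,0,0.3,0,0,0,-1, 0,0,0.47,0,0,0,-1, 0,0,0.47,0,0,0,-1, 0,0,0.47,0,0,0,-1]'
```

```text
tcp_pos: [0.5272, -0.0233, 0.0711]
orientation: [0.001, 0.482, 0.876, 0.0]
finger_gap: 0.0848
tcp_pos: [0.4262, -0.0955, -0.0252]
orientation: [-0.002, 0.483, 0.876, -0.0]
wrist_force: [-0.5, 0.6, -0.2]
finger_gap: 0.0852
grip_force: 0.0
clock: 21.35
tcp_pos: [0.429, -0.0974, 0.0724]
orientation: [0.003, 0.483, 0.876, 0.0]
wrist_force: [0.7, 0.6, -2.4]
finger_gap: 0.0113
grip_force: 68.9
```

```bash
python3 -m jog '[0.05,0.2,0,0,0,-0.119,-1, 0.25,1,0,0,0,-0.119,-1, 0.25,1,0,0,0,-0.119,-1, 0.25,1,0,0,0,-0.119,-1, 0.25,1,0,0,0,-0.119,-1, 0.25,1,0,0,0,-0.119,-1, 0.25,1,0,0,0,-0.119,-1]' | grep -E "tcp|gap"
python3 -m jog '[0.252,0.985,0,0,0,0,-1, 0.252,0.985,0,0,0,0,-1, 0.252,0.985,0,0,0,0,-1, 0.252,0.985,0,0,0,0,-1, 0.252,0.985,0,0,0,0,-1, 0.252,0.985,0,0,0,0,-1, 0.252,0.985,0,0,0,0,-1, 0.252,0.985,0,0,0,0,-1]' | grep -E "tcp|gap|ori"
python3 - <<'E'
from h import *
p,d=eyes.read_camera('side');cv2.imwrite('pics/s4.png',cv2.resize(p[180:320,200:400,::-1],None,fx=4,fy=4))
E
```

```text
tcp_pos: [0.4765, 0.1071, 0.0687]
finger_gap: 0.0111
tcp_pos: [0.526, 0.2993, 0.0685]
orientation: [-0.001, 0.637, 0.771, -0.002]
finger_gap: 0.0114
```

View pics/s4.png

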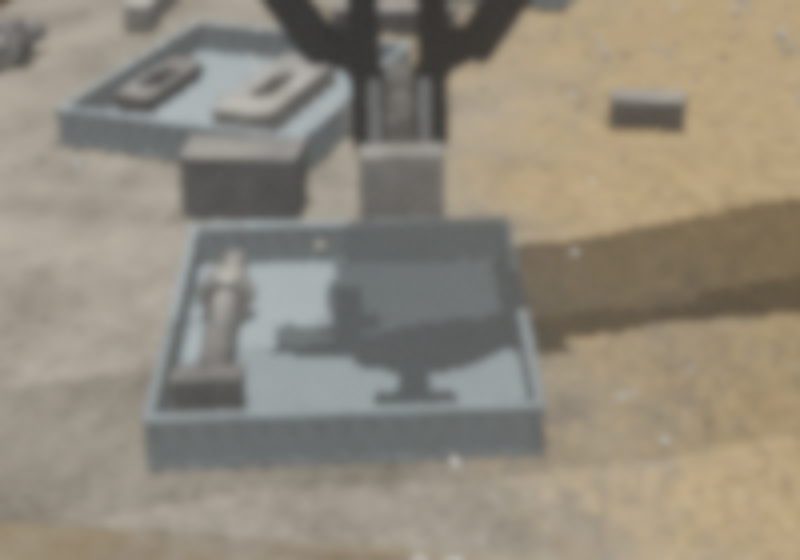

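The T-bolt hangs in the fingers, head towards the camera at (400,180), and the strap lies flat in its tray at (275,95). I'll lower the bolt and release.

```bash
python3 -m jog '[0,0,-0.15,0,0,0,-1, 0,0,-0.3,0,0,0,-1, 0,0,-0.4,0,0,0,-1, 0,0,-0.43,0,0,0,-1, 0,0,-0.447,0,0,0,-1, 0,0,-0.447,0,0,0,-1]' | grep -E "tcp|gap|wrist"
python3 -m jog '[0,0,0,0,0,0,0, 0,0,0,0,0,0,0, 0,0,0,0,0,0,0, 0,0,0,0,0,0,0, 0,0,0.1,0,0,0,0, 0,0,0.25,0,0,0,0, 0,0,0.447,0,0,0,0, 0,0,0.6,0,0,0,0]' | grep -E "tcp|gap|wrist"
python3 -m jog '[-0.7,-0.2,0.1,0,0,0,0, -0.7,-0.4,0.1,0,0,0,0, -0.7,-0.4,0.1,0,0,0,0, -0.7,-0.4,0.1,0,0,0,0, -0.7,-0.4,0.1,0,0,0,0, -0.7,-0.4,0.1,0,0,0,0]'
python3 - <<'E'
from h import *
for n in('top','side'):
    p,d=eyes.read_camera(n);cv2.imwrite(f'pics/{n}5.png',p[:,:,::-1]);np.savez(n+'5.npz',p=p,d=d)
a=cv2.imread('pics/top5.png')[90:290,140:520];b=cv2.imread('pics/side5.png')[140:310,150:473]
cv2.imwrite('pics/c5.png',np.vstack([cv2.resize(a,(570,300)),cv2.resize(b,(570,300))]))
W=pts('top',np.load('top5.npz')['d'])*1000
for nm,c,y in(('nut',(558.2,-309.5),-11.6),('strap',(676.2,13.3),-9.9),('bolt',(550.1,291.3),11)):
    a=np.radians(y);L=(W[...,:2]-c)@np.array([[np.cos(a),-np.sin(a)],[np.sin(a),np.cos(a)]])
    m=(abs(L[...,0]+16)<50)&(abs(L[...,1])<76)&(W[...,2]>10)&(W[...,2]<60)
    k,l,s,_=cv2.connectedComponentsWithStats(m.astype(np.uint8))
    for i in range(1,k):
        if s[i,4]>20:q=L[l==i];print(nm,np.round(q.min(0)),np.round(q.max(0)),'z90 %.1f'%np.percentile(W[l==i][:,2],90))
m=(W[...,2]>8);m[:130]=0;m[310:]=0;m[:,:130]=0;m[:,510:]=0
k,l,s,_=cv2.connectedComponentsWithStats(m.astype(np.uint8))
for i in range(1,k):
    if 15<s[i,4]<600:print(s[i],np.round(np.median(W[l==i],0)))
E
```

```text
tcp_pos: [0.5267, 0.2987, -0.0187]
wrist_force: [-0.2, -0.0, -1.0]
finger_gap: 0.0112
tcp_pos: [0.5277, 0.3006, 0.1035]
wrist_force: [1.7, 0.5, -0.1]
finger_gap: 0.0428
clock: 24.32
tcp_pos: [0.3859, 0.2197, 0.1218]
orientation: [0.0, 0.637, 0.771, 0.0]
wrist_force: [0.6, -0.5, -0.3]
finger_gap: 0.0427
grip_force: 0.0
nut [31. -9.] [34. 11.] z90 31.9
nut [-37.  22.] [-8. 55.] z90 29.2
nut [-33. -44.] [ -9. -17.] z90 24.4
strap [-41. -55.] [-2. 48.] z90 21.1
bolt [-35. -65.] [-4. 62.] z90 28.5
[275 130  83  43 396] [607.  21.  22.]
[250 134  15  29 401] [630. 152.  34.]
[384 143  11  38 313] [ 613. -150.   18.]
[434 185  16  15 155] [ 543. -265.   25.]
[465 193  14  12 103] [ 530. -335.   21.]
[316 227  10  22 191] [433.   2.  18.]
```

View pics/c5.png

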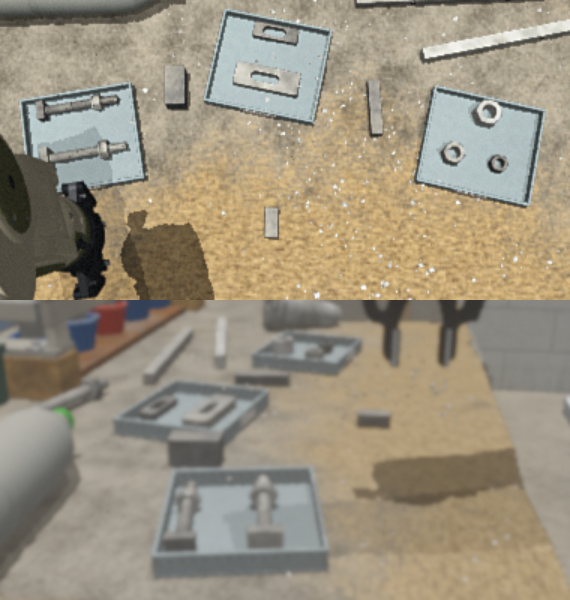

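All four parts lie flat beside their samples: nuts at top crop (453,152) and (498,163), strap at (266,79), and bolt at (85,152). The blocks haven't moved, and the gripper is clear.

```bash
python3 -c "
from workcell import env
print(env.hand_in())"
```

```text
the job is handed in; nothing more can be done
None
```

The job is handed in at about 24 s on the clock: in the last pictures both nuts, the strap and the T-bolt lie flat beside their samples in the right trays, the three blocks are unmoved and the gripper is clear, but the hand-in returned no verdict.

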